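# Tighten a grinder's burr-carrier nut with a click-type torque wrench

## Task

Take the torque wrench from its rest, set its socket fully down over the big hex nut on the grinder's burr carrier and tighten the nut clockwise until the wrench's handle clearly breaks over at its hinge, about halfway to the hinge's end stop; never drive it to that stop. Then ease off so that the handle springs straight again without loosening the nut, and let go, leaving the wrench seated on the nut. Press gently, and leave the cup, the tamper and the spare burr alone.

Things in the scene. Friction and masses are not known exactly. Their poses are not given: they have to be found in the camera images.
- nut_top (a point): Centre of the top face of a steel hex nut, 36 mm across flats and 26 mm tall (its top 4 mm a cone, 27 mm wide at the top), standing upright on the burr carrier, about 92 mm over the table. z is up; x points at the middle of one flat, with flats every 60 degrees.
- socket (a point): Ceiling centre of the wrench's hex socket, on its axis; fully seated it lies on point nut_top. z up; x points away from the handle, at the middle of a socket flat. The socket opens downward: 22 mm deep, 38 mm across flats (1 mm clearance to the nut each side, about 0.1 rad of play either way); outside 56 mm wide. On the rest its mouth is 8 mm over the table.
- grip (a point): Centre of the wrench's rubber grip, a level bar 26 mm wide, 24 mm high, 130 mm long (87 to 217 mm from the socket's axis). This point is 125 mm from the socket's axis along the socket's -x and 12 mm above the socket's ceiling point. x runs along the grip towards the head, z up. On the rest it is 42 mm over the table. The whole wrench weighs 0.3 to 0.43 kg.
- click (a joint): Break-over angle of the handle, rad, about a vertical pin 32 mm from the socket's axis. 0: straight, held by a spring. Loaded clockwise (from above) it yields above 1.2 N m about the pin (13 N pushed across the grip's middle; a firm grip bears part as moment), then nearly level (1.35 N m at 0.2). End stop 0.22. Springs straight when eased; rigid the other way.
- stand: Fixed dark steel stand, 150 x 130 x 30 mm, carrying the burr carrier: a round aluminium drum, radius 55 mm, top 60 mm over the table, with a hub of radius 26 mm up to 66 mm under the nut. Origin on the table under the nut's axis, z up.
- wrench: The wrench's 44 mm tall steel head with all it carries; origin at the socket's mouth, on its axis; axes as for point socket.
- cup: Bystander: white espresso cup, 68 mm wide, 55 mm tall, origin under its centre.
- burr: Bystander: spare steel burr, a ring 64 mm across and 12 mm high, lying flat, origin under its centre.
- tamper: Bystander: aluminium coffee tamper, 58 mm across and 58 mm tall, origin under its centre.
- rest: Fixed black plate, 280 x 75 x 8 mm, under the wrench; origin on the table, under the socket's axis within 4 mm, handle towards -x. The socket stands on the plate; 174 to 196 mm from the origin a saddle carries the grip between two cheeks (3 mm off each side, tops 38 mm over the table).
- nut: The hex nut itself (36 mm across flats); origin at the centre of its underside, on its axis, 26 mm below point nut_top; axes as there. Clockwise from above tightens. It turns freely, against a light drag of 0.2 N m, until it lands after 0.3 to 1.0 rad and turns no more; where it lands varies and cannot be seen, only felt. Turned back it loosens.
There are look-alikes about, which are no part of the job. Of the things like the stand, leave any that is red; of the rest the smaller one is meant.

How it is judged:
By the outcome, as a careful person would: the job done as asked, in the order asked, and still so for the second after the job is handed in, with the robot touching nothing.
It also fails if it takes over 61 s, if anything falls off the work surface, if the arm or the gripper's body presses on something with over 40 N, if the wrist force passes 120 N, or if a joint passes its speed limit or range.

## Robot

A 6-joint arm with a two-finger parallel gripper is mounted at the origin on the work surface. World frame = base frame: x ahead of the robot, y to its left, z up, the work surface at z = 0. Lengths are in m, angles in rad, forces in N, time in s.
With the tool pointing down it reaches from about 0.35 to 0.975 m from the base axis. Payload 4.9 kg.
Tool frame: the origin (TCP) lies on the centre line of the jaws, within the pads' length; the fingertips stand 17 mm ahead of it and the grasp point (between the pads) lies 2 mm behind it; z points along the fingers, y is the line along which they close (so a half turn about z gives the same grasp; the last joint's range is limited). The gripper opens to 85 mm and grips with 20 to 120 N. Pads are 22 mm wide; open, the fingers measure 114 mm over their backs; the gripper's body (76 mm by 85 mm) begins 54 mm behind the grasp point. The pads swing forward as they close: fully open they stand 13 mm farther back than shut.
Start: joints at [1.035, 0.053, 1.613, -0, 1.476, -0.119], TCP at [0.253, 0.571, 0.248] pointing down, gripper open.
Joint ranges: [-3.01, 3.01], [-1.01, 2.22], [0.06, 2.58], [-1.02, 4.17], [0.09, 2.62], [-3.14, 3.14]. Speed limits (rad/s): [2.57, 2.57, 3.14, 3.14, 3.14, 3.14].

## Interface

Orientations are given as a rotation vector (axis times angle).
In Python, from station import ctrl gives the robot as it stands.
- The arm moves only by the tool play_rows, never from a script. Its argument "targets" is a list of rows, each a list of 7 numbers: the opening, from 0 (shut) to 1 (fully open), then the shift along the tool's x, y, z in mm, then the turn, a rotation vector about the tool's x, y, z in degrees. A call has 1 to 12 rows; each row shifts and turns the commanded pose from where the row before left it, along the tool's axes as they then stand; what a row does not reach is not made up. A row lasts 1/10 s, in which the tool goes at most 50 mm and 8.59 degrees, less where a joint would pass 70% of its speed; a pose out of reach is approached as far as the arm can. A call with a gripper value outside its range is refused whole. The fingers move at their own pace and stop on an object; "force" is the grip in N (left out, the last holds). Time passes only in rows, so rows that do not move let the fingers close. It gives the time, the measured TCP pose, the force, the opening and the grip force at its end, in the units of the state.
- ctrl.get_obs(): the state, without advancing time (a new reading comes with each control period).
- ctrl.grab_frame(name): name is "side" or "top" or "wrist"; returns the picture (480x640x3 uint8, red, green, blue); there is no depth.
- ctrl.camera_params(name): a dict with "fx", "fy", "cx", "cy" (pixels), "D" ([k1, k2, p1, p2, k3] as OpenCV has them; the pictures are not rectified), "extrinsics" (4x4, takes a point from camera to world coordinates); the wrist camera has in their place "T_tool_cam" (4x4, takes a point from camera to tool coordinates, whose origin is the TCP and whose axes are the flange's). Camera axes: x right, y down, z forward; pixel columns grow to the right and rows downward; lengths in m; the calibration is good to about 2 mm. A picture is of the moment at which its call begins: read the wrist's pose just before it. camera_params takes no time and is no camera call.
- ctrl.close_job(): hands the job in; it is judged then, once.
Trained networks look in the newest picture that a camera, given by its name, has taken for a name from the list of things; names that differ only in an ending like _2 or _b are one class to them, and where a whole thing is asked for, a point or a joint stands for the part that bears it (a point fixed in the world has none). Each returns a list of dicts, best first, with "score" (0 to 1); they miss things now and then, are a little off and sometimes report something else, mostly with a low value. They report only what shows in the picture. A call takes as long as a camera call. They do not tell look-alikes from the thing itself.
- ctrl.cut_out(name, camera): "mask" (480x640 bool, what is visible of it) and "pixel" ([column, row] in pixels, amid what is visible of it).
- ctrl.tip_of(name, camera): "pixel" ([column, row] in pixels: a listed point, or the origin of a listed thing).
The state is a dict: "clock": time; "joint_positions": joint angles; "joint_velocities": joint speeds; "effort": joint torques, N m; "eef_pos": TCP position; "ee_rot": TCP orientation; "wrist_force": force on the tool from outside, world axes, zero at the start; "moment": the same for the moment, N m; "opening": opening from 0.0 (shut) to 1.0 (fully open); "finger_force": force on a finger pad.
Only numpy, scipy, OpenCV 4.12 (cv2) and the standard library are available. Lean on these libraries where they do the work, as an engineer would, in place of code of your own. Each camera call takes 0.05 s, during which the arm holds its last target. There are 200 camera calls.

## Working session

There is one attempt and no reset: what is moved stays moved. The work goes in short steps, Python scripts to look and compute and a tool call to move; the robot and the scene stay as the last step left them, time stands still between calls to the robot, and variables do not carry over. Pictures are saved under pics/ and viewed, at most 10 in all, crops included, and the job is handed in when it is done.

Besides the shell and the picture viewer there is one more tool, called after "Emit:" as a command line: name --pt "numbers of a row" for each row, then --argument value for the rest. play_rows: Moves the arm, as the interface text tells. Its arguments: {"type":"object","properties":{"targets":{"type":"array"},"force":{"type":"number"}},"required":["targets"]}

```bash
mkdir -p pics
cat > h.py <<'E'
import numpy as np, cv2
from scipy.spatial.transform import Rotation as R
from station import ctrl
def cam(n,obs=None):
    p=ctrl.camera_params(n); K=np.array([[p['fx'],0,p['cx']],[0,p['fy'],p['cy']],[0,0,1.]])
    if 'extrinsics' in p: T=np.array(p['extrinsics'])
    else:
        o=obs or ctrl.get_obs(); W=np.eye(4); W[:3,:3]=R.from_rotvec(o['ee_rot']).as_matrix(); W[:3,3]=o['eef_pos']; T=W@np.array(p['T_tool_cam'])
    return K,np.array(p['D'],float),T
def at_z(C,px,z):
    K,D,T=C; u=cv2.undistortPoints(np.array([[px]],float),K,D)[0,0]
    d=T[:3,:3]@[u[0],u[1],1]; return T[:3,3]+d*(z-T[2,3])/d[2]
def proj(C,P):
    K,D,T=C; Ti=np.linalg.inv(T)
    return cv2.projectPoints(np.atleast_2d(P).astype(float),cv2.Rodrigues(Ti[:3,:3])[0],Ti[:3,3],K,D)[0][:,0]
def snap(n,f):
    im=ctrl.grab_frame(n); cv2.imwrite('pics/'+f,im[:,:,::-1]); return im
E
python3 - <<'E'
from h import *
o=ctrl.get_obs(); print(o)
Z={'nut_top':.092,'socket':.03,'grip':.042,'stand':0,'rest':0,'cup':0,'burr':0,'tamper':0,'wrench':.008}
for c in ['top','side','wrist']:
    snap(c,c+'0.png'); C=cam(c); print(c,C[2][:3,3].round(3))
    for n in Z:
        for d in ctrl.tip_of(n,c): print(c,n,round(d['score'],2),np.round(d['pixel']),at_z(C,d['pixel'],Z[n]).round(3))
E
```

```text
{'clock': 0.0, 'joint_positions': array([ 1.03500845e+00,  5.33645585e-02,  1.61435050e+00,  1.16361952e-06,
        1.47596263e+00, -1.18984167e-01]), 'joint_velocities': array([-0.00037511, -0.00206445,  0.00016575,  0.00097178, -0.0002873 ,
       -0.00032457]), 'effort': array([ 1.17806318e-03, -3.93681693e+01, -3.70181715e+01,  2.27223637e-05,
        6.91837791e-03,  3.28148303e-06]), 'eef_pos': array([0.25270577, 0.57097535, 0.24702444]), 'ee_rot': array([-0.64984574, -3.07295885,  0.00309997]), 'wrist_force': array([ 0.51999911,  0.46107958, -0.03760517]), 'moment': array([-0.03559274, -0.00928946, -0.00863018]), 'finger_force': 0.0, 'opening': 0.9997248138187125}
top [ 0.431 -0.089  0.926]
top nut_top 0.86 [512. 198.] [ 0.63  -0.433  0.092]
top nut_top 0.59 [391. 226.] [ 0.574 -0.21   0.092]
top nut_top 0.56 [516. 353.] [ 0.35  -0.432  0.092]
top grip 0.66 [136. 290.] [0.449 0.269 0.042]
top grip 0.34 [384. 232.] [ 0.57  -0.205  0.042]
top stand 0.95 [486. 344.] [ 0.358 -0.41   0.   ]
top stand 0.76 [494. 206.] [ 0.633 -0.434  0.   ]
top stand 0.58 [385. 234.] [ 0.573 -0.211
[... 451 characters left out ...]
384. 374.] [ 0.644 -0.431  0.092]
side socket 0.93 [318. 134.] [0.578 0.274 0.03 ]
side grip 0.96 [267. 131.] [0.448 0.283 0.042]
side grip 0.29 [317. 136.] [0.574 0.255 0.042]
side stand 0.87 [377. 401.] [ 0.638 -0.437  0.   ]
side stand 0.77 [332. 299.] [ 0.574 -0.212  0.   ]
side stand 0.69 [222. 400.] [ 0.358 -0.417  0.   ]
side rest 0.9 [316. 146.] [ 0.573  0.264 -0.   ]
side rest 0.59 [398. 220.] [ 0.744 -0.006  0.   ]
side cup 0.66 [325. 217.] [0.576 0.014 0.   ]
side burr 0.66 [274. 224.] [0.46  0.002 0.   ]
side tamper 0.58 [397. 220.] [ 0.742 -0.005 -0.   ]
side wrench 0.61 [316. 148.] [0.572 0.246 0.008]
side wrench 0.37 [336. 285.] [ 0.585 -0.182  0.008]
wrist [0.183 0.603 0.374]
```

View pics/top0.png

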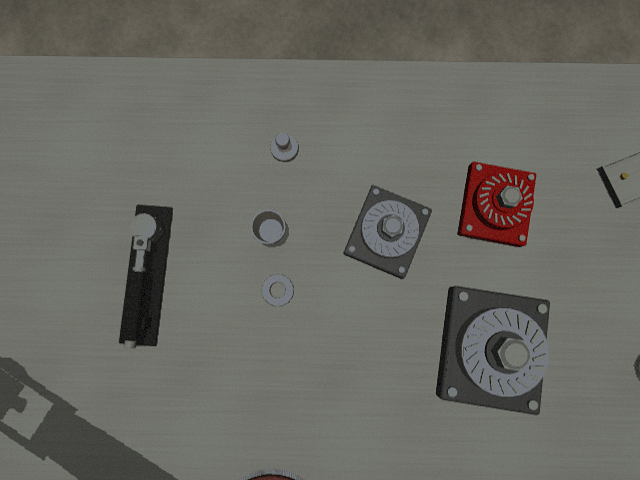

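View pics/side0.png

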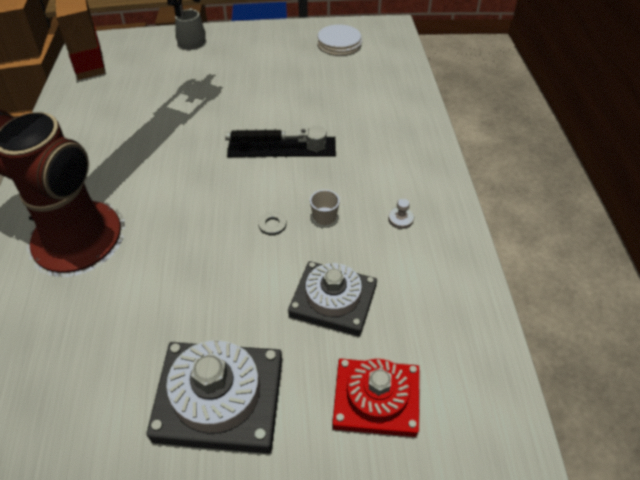

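Candidates for the stand in the top view are the small grey stand (nut at 391,226), the red one (510,198) and the large grey one (513,352). Red is excluded and the smaller of the rest is meant, so I choose 391,226, at about (0.574, -0.212). There is only one wrench, on the black rest, with its head at (146,226) and its handle towards (130,345). Next I move the wrist camera over the chosen nut.

Emit:
play_rows --pt "1 0 0 0 0 0 8" --pt "1 0 0 0 0 0 8" --pt "1 0 0 0 0 0 8" --pt "1 0 0 0 0 0 8" --pt "1 0 0 0 0 0 8" --pt "1 0 0 0 0 0 8" --pt "1 0 0 0 0 0 8" --pt "1 0 0 0 0 0 8" --pt "1 0 0 0 0 0 8" --pt "1 0 0 0 0 0 8" --pt "1 0 0 0 0 0 8" --pt "1 0 0 0 0 0 8"

```text
clock: 2.7
eef_pos: [0.253, 0.5715, 0.2483]
ee_rot: [2.724, 1.566, -0.0]
wrist_force: [0.2, 0.0, 0.3]
opening: 1.001
finger_force: 0.0
```

Emit:
play_rows --pt "1 0 0 0 0 0 8" --pt "1 0 0 0 0 0 8" --pt "1 0 0 0 0 0 8" --pt "1 0 0 0 0 0 8" --pt "1 0 0 0 0 0 8" --pt "1 0 0 0 0 0 8" --pt "1 0 0 0 0 0 8" --pt "1 0 0 0 0 0 4"

```text
clock: 3.5
eef_pos: [0.253, 0.5715, 0.2483]
ee_rot: [3.142, -0.003, -0.0]
wrist_force: [0.2, -0.3, -0.7]
opening: 0.993
finger_force: 0.0
```

Emit:
play_rows --pt "1 11 39 0 0 0 0" --pt "1 11 39 0 0 0 0" --pt "1 11 39 0 0 0 0" --pt "1 11 39 0 0 0 0" --pt "1 11 39 0 0 0 0" --pt "1 11 39 0 0 0 0" --pt "1 11 39 0 0 0 0" --pt "1 11 39 0 0 0 0" --pt "1 11 39 0 0 0 0" --pt "1 11 39 0 0 0 0"

```text
clock: 4.5
eef_pos: [0.3639, 0.1802, 0.2486]
ee_rot: [-3.141, -0.004, -0.002]
wrist_force: [0.6, 0.3, -0.0]
opening: 0.999
finger_force: 0.0
```

Emit:
play_rows --pt "1 11 39 0 0 0 0" --pt "1 11 39 0 0 0 0" --pt "1 11 39 0 0 0 0" --pt "1 11 39 0 0 0 0" --pt "1 11 39 0 0 0 0" --pt "1 11 39 0 0 0 0" --pt "1 11 39 0 0 0 0" --pt "1 11 39 0 0 0 0" --pt "1 11 39 0 0 0 0" --pt "1 11 39 0 0 0 0" --pt "1 0 0 0 0 0 0" --pt "1 0 0 0 0 0 0"

```text
clock: 5.7
eef_pos: [0.4745, -0.2086, 0.248]
ee_rot: [-3.141, -0.001, 0.001]
wrist_force: [0.2, 1.7, -0.3]
opening: 1.003
finger_force: 0.0
```

Run:
```python
from h import *
o=ctrl.get_obs(); im=snap('wrist','w1.png'); C=cam('wrist',o); print(o['eef_pos'],o['ee_rot'],o['joint_positions'].round(2),o['clock'])
print(ctrl.camera_params('wrist')['T_tool_cam'])
for d in ctrl.tip_of('nut_top','wrist'): print(d['score'],d['pixel'],at_z(C,d['pixel'],.092))
for d in ctrl.tip_of('stand','wrist'): print('stand',d['score'],d['pixel'],at_z(C,d['pixel'],0))
for d in ctrl.cut_out('nut','wrist'): print('nut',d['score'],d['pixel'])
```

```text
[ 0.47450317 -0.20857845  0.24804881] [-3.14077965e+00 -8.85761870e-04  1.06744491e-03] [-0.56 -0.21  1.86  0.    1.49  1.01] 5.7
[[-5.04533424e-04 -9.53979054e-01 -2.99872822e-01  7.71039406e-02]
 [ 9.99999823e-01 -5.75961431e-04  1.49802860e-04 -5.20983898e-04]
 [-3.15623970e-04 -2.99872693e-01  9.53979176e-01 -1.25266445e-01]
 [ 0.00000000e+00  0.00000000e+00  0.00000000e+00  1.00000000e+00]]
0.96 [603.7, 406.7] [ 0.32149165 -0.44932948  0.092     ]
0.92 [331.2, 76.4] [ 0.57781644 -0.21584221  0.092     ]
stand 0.95 [519.2, 322.4] [ 0.35331341 -0.41349785  0.        ]
stand 0.86 [590.0, 17.3] [ 0.63564142 -0.43445527  0.        ]
stand 0.64 [329.4, 87.2] [ 0.57767962 -0.21689911  0.        ]
nut 0.83 [631.9, 9.2]
nut 0.65 [331.1, 78.5]
nut 0.64 [586.3, 379.4]
```

View pics/w1.png

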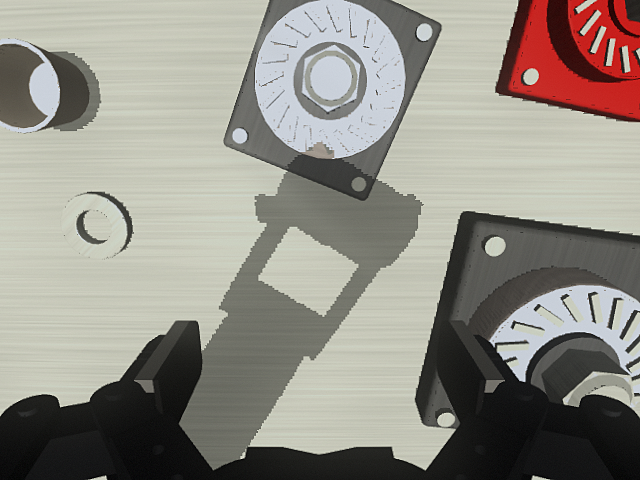

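The chosen nut is at (331,77) in the wrist view, on the small dark grey stand. The large stand and the red one are at the lower and upper right. Next I fit the nut's hex to get its yaw and centre.

```bash
cat >> h.py <<'E'
def hexp(x,y,z,a,af,n=15):  # points on hexagon edges, flats facing a+k*60
    v=[np.array([x,y])+af/np.sqrt(3)*np.array([np.cos(a+np.pi/6+k*np.pi/3),np.sin(a+np.pi/6+k*np.pi/3)]) for k in range(7)]
    p=np.concatenate([v[k]+(v[k+1]-v[k])*np.linspace(0.05,.95,n)[:,None] for k in range(6)])
    return np.c_[p,np.full(len(p),z)]
def grad(im):
    g=cv2.GaussianBlur(im,(0,0),1.).astype(float)
    gx=np.abs(cv2.Sobel(g,-1,1,0)).max(2); gy=np.abs(cv2.Sobel(g,-1,0,1)).max(2); return np.minimum(np.hypot(gx,gy),200).astype(np.float32)
def samp(G,p): return cv2.remap(G,p[:,:1].astype(np.float32),p[:,1:].astype(np.float32),cv2.INTER_LINEAR).ravel()
E
cat > o1.py <<'E'
# stored pose for w1
O=dict(eef_pos=[0.47450317,-0.20857845,0.24804881],ee_rot=[-3.14077965e+00,-8.85761870e-04,1.06744491e-03])
E
python3 - <<'E'
from h import *; from o1 import O
im=cv2.imread('pics/w1.png'); C=cam('wrist',O); G=grad(im); best=[]
for x in np.arange(.570,.586,.001):
  for y in np.arange(-.224,-.208,.001):
    for a in np.radians(np.arange(-30,30,1.5)):
      best.append((samp(G,proj(C,hexp(x,y,.088,a,.036))).mean(),x,y,np.degrees(a)))
best.sort(reverse=True)
for b in best[:12]: print(np.round(b,4))
s,x,y,a=best[0]
k=5; c=cv2.resize(im[20:135,270:390],None,fx=k,fy=k,interpolation=cv2.INTER_CUBIC)
c2=c.copy()
for p in proj(C,hexp(x,y,.088,np.radians(a),.036)): cv2.circle(c2,tuple(((p-[270,20])*k).astype(int).tolist()),1,(0,0,255),-1)
cv2.imwrite('pics/c1.png',cv2.resize(np.hstack([c,c2]),(798,382)))
E
```

```text
[174.871   0.577  -0.215  24.   ]
[173.5027   0.577   -0.215   25.5   ]
[173.3466   0.577   -0.215   22.5   ]
[172.4422   0.577   -0.216   24.    ]
[171.2395   0.577   -0.216   25.5   ]
[170.68    0.577  -0.216  22.5  ]
[168.7945   0.577   -0.215   27.    ]
[168.0459   0.577   -0.216   27.    ]
[167.8744   0.577   -0.215   21.    ]
[165.9868   0.577   -0.216   21.    ]
[162.9622   0.577   -0.215   28.5   ]
[161.3247   0.577   -0.216   28.5   ]
```

View pics/c1.png

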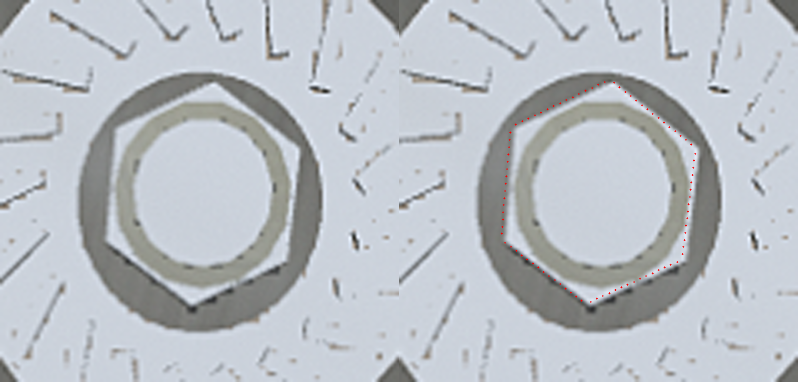

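The crop shows a hex nut with vertices up and down, and the red fit lies on its edges. The nut is at (0.577, -0.2155) with flats at 24° mod 60°. I'll set the wrench with its socket x at 24°. Next I look at the wrench.

Emit:
play_rows --pt "1 0 -40 0 0 0 1" --pt "1 0 -40 0 0 0 1" --pt "1 0 -40 0 0 0 1" --pt "1 0 -40 0 0 0 1" --pt "1 0 -40 0 0 0 1" --pt "1 0 -40 0 0 0 1" --pt "1 0 -40 0 0 0 1" --pt "1 0 -40 0 0 0 0" --pt "1 0 -40 0 0 0 0" --pt "1 0 -40 0 0 0 0" --pt "1 0 -40 0 0 0 0" --pt "1 0 -32 0 0 0 0"

```text
clock: 7.1
eef_pos: [0.5107, 0.265, 0.2487]
ee_rot: [-3.136, 0.184, -0.001]
wrist_force: [0.7, -0.9, -0.1]
opening: 0.996
finger_force: 0.0
```

Emit:
play_rows --pt "1 0 0 0 0 0 0" --pt "1 0 0 0 0 0 0"

```text
clock: 7.3
eef_pos: [0.5109, 0.2629, 0.2483]
ee_rot: [3.136, -0.184, -0.0]
wrist_force: [0.1, -0.3, 0.9]
opening: 1.006
finger_force: 0.0
```

Run:
```python
from h import *
o=ctrl.get_obs(); im=snap('wrist','w2.png'); C=cam('wrist',o); print(o['eef_pos'].tolist(),o['ee_rot'].tolist())
Z={'socket':.03,'grip':.042,'wrench':.008,'rest':0}
for n in Z:
  for d in ctrl.tip_of(n,'wrist'): print(n,round(d['score'],2),d['pixel'],at_z(C,d['pixel'],Z[n]).round(4))
m=[d['mask'] for d in ctrl.cut_out('wrench','wrist')]
if m: np.save('m.npy',m[0]); print(m[0].sum())
```

```text
[0.5108564548922573, 0.26288914431204213, 0.24832763268944646] [3.135667521339912, -0.18446011612153151, -0.00012379484798258138]
socket 0.56 [314.1, 138.5] [0.5728 0.2599 0.03  ]
grip 0.98 [321.1, 284.2] [0.4501 0.2686 0.042 ]
wrench 0.75 [309.9, 134.4] [0.5757 0.2634 0.008 ]
wrench 0.55 [315.7, 137.0] [0.5729 0.2587 0.008 ]
rest 0.71 [313.0, 138.3] [0.5718 0.2613 0.    ]
rest 0.2 [592.7, 229.3] [0.4577 0.0043 0.    ]
```

View pics/w2.png

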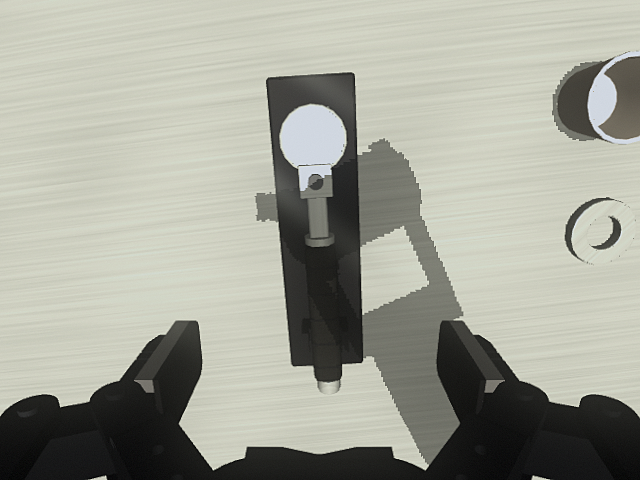

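The view shows the wrench head disc at (313,137), the pin at (315,182) and the grip around (321,284), with its butt at (329,388). I compute its pose accurately.

Run:
```python
from h import *
O=dict(eef_pos=[0.5108564548922573,0.26288914431204213,0.24832763268944646],ee_rot=[3.135667521339912,-0.18446011612153151,-0.00012379484798258138])
im=cv2.imread('pics/w2.png'); C=cam('wrist',O); G=grad(im); t=np.linspace(0,2*np.pi,90)
best=max((samp(G,proj(C,np.c_[x+r*np.cos(t),y+r*np.sin(t),np.full(90,.052)])).mean(),x,y,r) for x in np.arange(.565,.585,.0005) for y in np.arange(.25,.272,.0005) for r in (.026,.027,.028))
print('head',best)
for n,p,z in [('pin',(315.5,182),.052),('shaft',(317.5,215),.046),('collarL',(305,241),.042),('collarR',(334,239),.042),('butt',(329,385),.042)]:
    q=at_z(C,p,z); v=q[:2]-np.array(best[1:3]); print(n,q.round(4),'ang from head',np.degrees(np.arctan2(-v[1],-v[0])).round(2),np.hypot(*v).round(4))
# grip/dark handle edges: rows profile
g=cv2.cvtColor(im,cv2.COLOR_BGR2GRAY)
for r in (206,215,225): 
    row=g[r,295:345]; i=np.where(row>70)[0]; print(r,295+i.min(),295+i.max(), at_z(C,(295+(i.min()+i.max())/2,r),.044).round(4))
```

```text
head (np.float32(181.37593), np.float64(0.573499999999999), np.float64(0.2605), 0.026)
pin [0.5407 0.2625 0.052 ] ang from head -3.42 0.0329
shaft [0.5128 0.2642 0.046 ] ang from head -3.52 0.0608
collarL [0.4908 0.2775 0.042 ] ang from head -11.62 0.0844
collarR [0.4897 0.253  0.042 ] ang from head 5.12 0.0842
butt [0.3461 0.2731 0.042 ] ang from head -3.18 0.2278
206 296 326 [0.5204 0.2687 0.044 ]
215 308 327 [0.5123 0.2643 0.044 ]
225 309 327 [0.5039 0.2649 0.044 ]
```

Emit:
play_rows --pt "1 0 0 0 0 0 -3.4" --pt "1 -31 -0.6 0 0 0 0" --pt "1 -31.4 -0.6 0 0 0 0" --pt "1 0 0 35 0 0 0" --pt "1 0 0 35 0 0 0" --pt "1 0 0 35 0 0 0" --pt "1 0 0 35 0 0 0" --pt "1 0 0 25 0 0 0" --pt "1 0 0 20 0 0 0" --pt "1 0 0 13 0 0 0" --pt "1 0 0 10 0 0 0" --pt "1 0 0 0 0 0 0" --force 80

```text
clock: 8.8
eef_pos: [0.4489, 0.2665, 0.0393]
ee_rot: [3.139, -0.096, -0.003]
wrist_force: [0.2, 0.3, -0.5]
opening: 0.997
finger_force: 0.0
```

Emit:
play_rows --pt "0 0 0 0 0 0 0" --pt "0 0 0 0 0 0 0" --pt "0 0 0 0 0 0 0" --pt "0 0 0 0 0 0 0" --pt "0 0 0 0 0 0 0" --pt "0 0 0 0 0 0 0" --pt "0 0 0 0 0 0 0" --pt "0 0 0 0 0 0 0" --force 80

```text
clock: 9.6
eef_pos: [0.4502, 0.2673, 0.0412]
ee_rot: [-3.14, 0.095, -0.002]
wrist_force: [-0.8, -0.1, 5.3]
opening: 0.288
finger_force: 79.4
```

Emit:
play_rows --pt "0 0 0 -5 0 0 0" --pt "0 0 0 -10 0 0 0" --pt "0 0 0 -15 0 0 0" --pt "0 0 0 -20 0 0 0" --pt "0 0 0 -20 0 0 0" --pt "0 0 0 -20 0 0 0" --pt "0 0 0 -20 0 0 0" --pt "0 0 0 -10 0 0 0" --pt "0 0 0 0 0 0 0" --pt "0 0 0 0 0 0 0"

```text
clock: 10.6
eef_pos: [0.4491, 0.2669, 0.1598]
ee_rot: [3.14, -0.095, -0.001]
wrist_force: [0.5, -0.3, -3.4]
opening: 0.293
finger_force: 78.7
```

Run:
```python
from h import *
o=ctrl.get_obs(); im=snap('wrist','w3.png'); C=cam('wrist',o); print(o['eef_pos'],o['ee_rot'],o['wrist_force'],o['moment'])
for n in ('socket','grip','wrench'):
  for d in ctrl.tip_of(n,'wrist'): print(n,d['score'],d['pixel'])
K,D,T=C; W=np.eye(4);W[:3,:3]=R.from_rotvec(o['ee_rot']).as_matrix();W[:3,3]=o['eef_pos']
G=grad(im); t=np.linspace(0,2*np.pi,90)
# disc in tool frame: centre (x,y,z), tilt about tool y
best=(0,)
for x in np.arange(.118,.134,.001):
  for y in np.arange(-.006,.0061,.001):
    for z in np.arange(-.02,.015,.002):
      P=np.c_[x+.0265*np.cos(t),y+.0265*np.sin(t),np.full(90,z),np.ones(90)]@W.T
      s=samp(G,proj(C,P[:,:3])).mean()
      if s>best[0]: best=(s,x,y,z)
print(best)
```

```text
[0.44907105 0.26688343 0.15983932] [ 3.13986067e+00 -9.53411568e-02 -1.15491254e-03] [ 0.4888812  -0.32278859 -3.40865955] [0.0558171  0.1754463  0.01097251]
grip 0.57 [318.6, 353.3]
(np.float32(29.842587), np.float64(0.124), np.float64(-0.001), np.float64(0.007999999999999976))
```

View pics/w3.png

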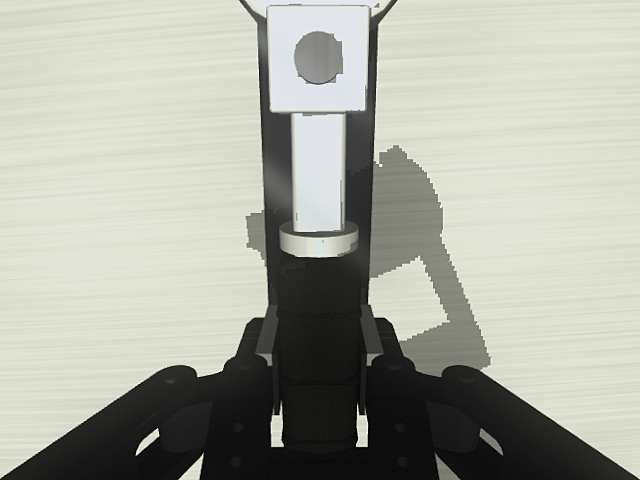

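The view shows the wrench held, with the pin at (319,57) and the collar at (319,240). The head is cut off at the top edge. I check for tilt or slip by predicting where the pin and collar should be.

Run:
```python
from h import *
O2=dict(eef_pos=[0.5108564548922573,0.26288914431204213,0.24832763268944646],ee_rot=[3.135667521339912,-0.18446011612153151,-0.00012379484798258138])
o=dict(eef_pos=[0.44907105,0.26688343,0.15983932],ee_rot=[3.13986067,-0.0953411568,-0.00115491254])
C2=cam('wrist',O2);C=cam('wrist',o)
g=np.array([.4502,.2673,.0412]); a=np.array(o['eef_pos'])
Rz=R.from_rotvec(o['ee_rot'])
for n,p,z,q in [('pin',(315.5,182),.052,(318.5,57)),('pin',(315.5,182),.046,(318.5,57)),('collar',(319.5,240),.042,(319,239))]:
    w=at_z(C2,p,z); d=w-g
    print(n,'rel',d.round(4),'pred',proj(C,a+d)[0].round(1),'seen',q)
    for tilt in (-4,-2,2,4): # about tool y
        dd=(Rz*R.from_euler('y',tilt,degrees=True)*Rz.inv()).apply(d); print('   tilt',tilt,proj(C,a+dd)[0].round(1),'drop',((dd-d)*1000).round(1))
```

```text
pin rel [ 0.0905 -0.0049  0.0108] pred [318.4  64.8] seen (318.5, 57)
   tilt -4 [318.4  65.6] drop [ 0.5 -0.  -6.3]
   tilt -2 [318.4  65. ] drop [ 0.3 -0.  -3.2]
   tilt 2 [318.4  65.1] drop [-0.4  0.   3.2]
   tilt 4 [318.4  65.8] drop [-1.   0.1  6.3]
pin rel [ 0.0896 -0.0047  0.0048] pred [318.1  71. ] seen (318.5, 57)
   tilt -4 [318.1  73. ] drop [ 0.1 -0.  -6.3]
   tilt -2 [318.1  71.8] drop [ 0.1 -0.  -3.1]
   tilt 2 [318.1  70.6] drop [-0.2  0.   3.1]
   tilt 4 [318.   70.6] drop [-0.6  0.   6.2]
collar rel [ 0.0401 -0.0021  0.0008] pred [319.5 240.8] seen (319, 239)
   tilt -4 [319.5 238.4] drop [-0.   0.  -2.8]
   tilt -2 [319.5 239.5] drop [ 0.  -0.  -1.4]
   tilt 2 [319.5 242.2] drop [-0.1  0.   1.4]
   tilt 4 [319.5 243.8] drop [-0.2  0.   2.8]
```

Emit:
play_rows --pt "0 1.6 17.7 0 0 0 0" --pt "0 3.2 35.4 0 0 0 0" --pt "0 3.2 35.4 0 0 0 0" --pt "0 3.2 35.4 0 0 0 0" --pt "0 3.2 35.4 0 0 0 0" --pt "0 3.2 35.4 0 0 0 0" --pt "0 3.2 35.4 0 0 0 0" --pt "0 3.2 35.4 0 0 0 0" --pt "0 3.2 35.4 0 0 0 0" --pt "0 3.2 35.4 0 0 0 0" --pt "0 3.2 35.4 0 0 0 0" --pt "0 3.2 35.4 0 0 0 0"

```text
clock: 12.0
eef_pos: [0.4609, -0.143, 0.1596]
ee_rot: [-3.14, 0.096, 0.002]
wrist_force: [1.2, 1.7, -2.2]
opening: 0.292
finger_force: 79.1
```

Emit:
play_rows --pt "0 3.2 35.4 0 0 0 0" --pt "0 3.2 35.4 0 0 0 0" --pt "0 3.2 35.4 0 0 0 0" --pt "0 1.6 17.7 0 0 0 -3.4" --pt "0 0 0 0 0 0 -3.4" --pt "0 0 0 0 0 0 -3.4" --pt "0 0 0 0 0 0 -3.4" --pt "0 0 0 0 0 0 -3.4" --pt "0 0 0 0 0 0 -3.4" --pt "0 0 0 0 0 0 -3.4" --pt "0 0 0 0 0 0 -3.6" --pt "0 0 0 0 0 0 0"

```text
clock: 13.2
eef_pos: [0.4648, -0.2658, 0.1594]
ee_rot: [-3.073, -0.651, 0.002]
wrist_force: [0.2, 0.2, -3.2]
opening: 0.288
finger_force: 79.3
```

Emit:
play_rows --pt "0 0 0 0 0 0 0" --pt "0 0 0 0 0 0 0"

```text
clock: 13.4
eef_pos: [0.465, -0.2659, 0.1599]
ee_rot: [-3.073, -0.65, 0.001]
wrist_force: [-0.1, 0.4, -3.4]
opening: 0.292
finger_force: 79.3
```

Run:
```python
from h import *
o=ctrl.get_obs(); print(o['eef_pos'],o['ee_rot'],o['wrist_force'],o['moment'],o['clock'],o['joint_positions'].round(2))
s=snap('side','s4.png'); t=snap('top','t4.png')
Cs=cam('side'); Ct=cam('top')
for c,C in (('side',Cs),('top',Ct)):
  for n in ('socket','wrench','grip'):
    for d in ctrl.tip_of(n,c): print(c,n,round(d['score'],2),d['pixel'])
  W=R.from_rotvec(o['ee_rot']); e=np.array(o['eef_pos'])
  for nm,p in [('socket pred',(.1235,-.0007,.010)),('mouth',(.1235,-.0007,.032)),('head top',(.1235,-.0007,-.012)),('grip',(0,0,-.002))]: print(nm,proj(C,e+W.apply(p))[0].round(1))
a=cv2.resize(s[230:320,260:380],(400,300),interpolation=cv2.INTER_CUBIC); b=cv2.resize(t[180:300,345:505],(400,300),interpolation=cv2.INTER_CUBIC)
cv2.imwrite('pics/c4.png',np.hstack([a,b])[:,:,::-1])
```

```text
[ 0.46502311 -0.26587521  0.1599479 ] [-3.07336552e+00 -6.49685068e-01  7.29062671e-04] [-0.10908371  0.38833962 -3.37491476] [-0.04976861  0.09669153 -0.03935006] 13.4 [-0.66 -0.09  1.9  -0.    1.33  0.5 ]
side socket 0.65 [337.8, 252.9]
side wrench 0.8 [333.9, 266.2]
side wrench 0.53 [330.9, 271.3]
side grip 0.67 [269.8, 273.9]
socket pred [335.  255.2]
mouth [334.8 262.5]
head top [335.3 247.7]
grip [273.5 277.2]
top socket 0.88 [394.3, 218.1]
top wrench 0.82 [393.8, 222.4]
socket pred [398.6 217.9]
mouth [396.5 220.2]
head top [400.8 215.5]
grip [430.6 284.4]
```

View pics/c4.png

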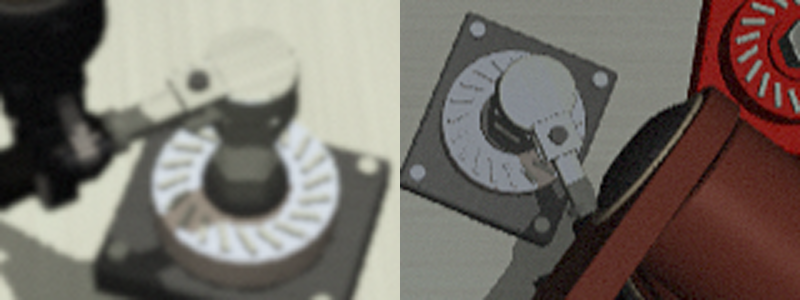

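The crops show the head hovering over the nut: side disc at about (338.6,249.5), top disc at about (401,218). Both are a couple of pixels off the prediction. I'll refine against the drum circle in the same cameras, so that calibration bias cancels.

Run:
```python
from h import *; from o1 import O
from scipy.optimize import minimize
t=np.linspace(0,2*np.pi,120)
def circ(x,y,z,r,tx=0,ax=0):
    p=np.c_[r*np.cos(t),r*np.sin(t),0*t]
    return p+[x,y,z]
Cs={'top':cam('top'),'side':cam('side'),'wrist':cam('wrist',O)}
sh={}
for n,f in (('top','top0'),('side','side0'),('wrist','w1')):
    G=grad(cv2.imread(f'pics/{f}.png')); P=proj(Cs[n],np.r_[circ(.577,-.2155,.06,.055)])
    P2=proj(Cs[n],hexp(.577,-.2155,.088,np.radians(24),.036))
    for nm,Q in (('drum',P),('nut',P2)):
        b=max((samp(G,Q+[u,v]).mean(),u,v) for u in np.arange(-6,6.1,.5) for v in np.arange(-6,6.1,.5)); print(n,nm,b)
        if nm=='drum': sh[n]=np.array(b[1:])
Gs={n:grad(cv2.imread(f'pics/{f}.png')) for n,f in (('top','t4'),('side','s4'))}
for n in Gs:
    for r in (.0265,.028):
        Q=proj(Cs[n],circ(.5785,-.2155,.171,r))+sh[n]
        b=max((samp(Gs[n],Q+[u,v]).mean(),u,v) for u in np.arange(-8,8.1,.5) for v in np.arange(-8,8.1,.5)); print(n,r,'head px',b,'centre',(proj(Cs[n],[[.5785,-.2155,.171]])[0]+sh[n]+b[1:]).round(1))
def f(x,r): return sum(samp(Gs[n],proj(Cs[n],circ(x[0],x[1],x[2],r))+sh[n]).mean() for n in Gs)
for r in (.0265,.028):
    b=max((f(x,r),*x) for x in np.array(np.meshgrid(np.arange(.568,.59,.001),np.arange(-.226,-.206,.001),np.arange(.155,.181,.002))).reshape(3,-1).T); print(r,np.round(b,4))
```

```text
top drum (np.float32(152.85843), np.float64(-1.0), np.float64(1.0))
top nut (np.float32(87.247696), np.float64(1.5), np.float64(3.5))
side drum (np.float32(162.2369), np.float64(-0.5), np.float64(1.0))
side nut (np.float32(127.15218), np.float64(-0.5), np.float64(1.0))
wrist drum (np.float32(113.056885), np.float64(0.0), np.float64(-1.0))
wrist nut (np.float32(185.08096), np.float64(0.5), np.float64(-0.5))
top 0.0265 head px (np.float32(127.96984), np.float64(0.5), np.float64(1.0)) centre [400.3 217.1]
top 0.028 head px (np.float32(105.34864), np.float64(1.5), np.float64(2.5)) centre [401.3 218.6]
side 0.0265 head px (np.float32(98.644684), np.float64(-0.5), np.float64(0.5)) centre [334.7 249.5]
side 0.028 head px (np.float32(96.2933), np.float64(0.0), np.float64(0.0)) centre [335.2 249. ]
0.0265 [ 2.26623e+02  5.77000e-01 -2.16000e-01  1.69000e-01]
0.028 [ 1.997324e+02  5.780000e-01 -2.140000e-01  1.690000e-01]
```

Emit:
play_rows --pt "0 0 0 8 0 1 0" --pt "0 0 0 10 0 0 0" --pt "0 0 0 8 0 0 0" --pt "0 0 0 4 0 0 0" --pt "0 0 0 0 0 0 0"

```text
clock: 14.3
eef_pos: [0.4648, -0.2653, 0.1288]
ee_rot: [-3.068, -0.65, -0.024]
wrist_force: [0.7, 0.0, -3.8]
opening: 0.289
finger_force: 79.4
```

Emit:
play_rows --pt "0 0 0 2 0 0 0" --pt "0 0 0 2 0 0 0" --pt "0 0 0 2 0 0 0" --pt "0 0 0 0 0 0 0"

```text
clock: 14.7
eef_pos: [0.4655, -0.2657, 0.1241]
ee_rot: [-3.07, -0.65, -0.026]
wrist_force: [0.3, -0.8, -3.6]
opening: 0.289
finger_force: 79.4
```

Emit:
play_rows --pt "0 0 0 2 0 0 0" --pt "0 0 0 2 0 0 0" --pt "0 0 0 0 0 0 0"

```text
clock: 15.0
eef_pos: [0.4655, -0.2656, 0.12]
ee_rot: [-3.069, -0.65, -0.026]
wrist_force: [-0.8, -0.5, -3.1]
opening: 0.292
finger_force: 79.4
```

Emit:
play_rows --pt "0 0 0 2 0 0 0" --pt "0 0 0 1.5 0 0 0" --pt "0 0 0 0 0 0 0"

```text
clock: 15.3
eef_pos: [0.4658, -0.2662, 0.1184]
ee_rot: [-3.07, -0.651, -0.026]
wrist_force: [-6.2, -0.3, 5.9]
opening: 0.293
finger_force: 80.7
```

Emit:
play_rows --pt "0 0 0 2 0 0 0" --pt "0 0 0 2 0 0 0" --pt "0 0 0 0 0 0 0"

```text
clock: 15.6
eef_pos: [0.4655, -0.2669, 0.1151]
ee_rot: [-3.071, -0.652, -0.024]
wrist_force: [-10.1, -1.0, 9.6]
opening: 0.289
finger_force: 81.5
```

Emit:
play_rows --pt "0 -0.9 -0.4 0 0 0 0" --pt "0 -0.9 -0.4 0 0 0 0" --pt "0 0 0 0 0 0 0"

```text
clock: 15.9
eef_pos: [0.465, -0.2666, 0.1152]
ee_rot: [-3.072, -0.65, -0.031]
wrist_force: [-3.5, 0.2, 6.5]
opening: 0.288
finger_force: 80.8
```

Emit:
play_rows --pt "0 -0.7 -0.3 0 0 0 0" --pt "0 0 0 1 0 0 0" --pt "0 0 0 0 0 0 0"

```text
clock: 16.2
eef_pos: [0.4647, -0.2667, 0.1145]
ee_rot: [-3.073, -0.651, -0.033]
wrist_force: [-3.4, 1.1, 9.0]
opening: 0.289
finger_force: 81.2
```

Run:
```python
from h import *
o=ctrl.get_obs(); print(o['eef_pos'],o['ee_rot'],o['wrist_force'],o['moment'])
W=R.from_rotvec(o['ee_rot']); print('force/moment tool',W.inv().apply(o['wrist_force']).round(2),W.inv().apply(o['moment']).round(3)); print(W.as_matrix().round(3))
```

```text
[ 0.46473389 -0.26670984  0.11447261] [-3.07271341 -0.65063703 -0.03295887] [-3.37704521  1.10138768  8.97677839] [ 0.50395942 -0.30374384  0.21315016]
force/moment tool [-2.45 -2.34 -9.04] [ 0.342  0.483 -0.204]
[[ 0.914  0.405  0.02 ]
 [ 0.405 -0.914  0.005]
 [ 0.021  0.004 -1.   ]]
```

Emit:
play_rows --pt "0 -0.7 -0.5 0 0 0 0" --pt "0 -0.5 -0.3 0 0 0 0" --pt "0 0 0 1 0 0 0" --pt "0 0 0 0 0 0 0"

```text
clock: 16.6
eef_pos: [0.464, -0.2664, 0.1133]
ee_rot: [-3.073, -0.65, -0.036]
wrist_force: [0.3, 0.9, 5.6]
opening: 0.29
finger_force: 80.9
```

```bash
cat > st.py <<'E'
from h import *
o=ctrl.get_obs(); W=R.from_rotvec(o['ee_rot']); print(o['eef_pos'].round(4),'F',W.inv().apply(o['wrist_force']).round(2),'M',W.inv().apply(o['moment']).round(3))
x=W.apply([1,0,0]); print('theta',np.degrees(np.arctan2(x[1],x[0])).round(2),'pitch',np.degrees(np.arcsin(x[2])).round(2),'clock',o['clock'],'head',(o['eef_pos']+W.apply([.1235,-.0007,.010])).round(4))
E
python3 st.py
python3 - <<'E'
from h import *
s=snap('side','s5.png'); t=snap('top','t5.png')
a=cv2.resize(s[230:320,260:380],(400,300),interpolation=cv2.INTER_CUBIC); b=cv2.resize(t[180:300,345:505],(400,300),interpolation=cv2.INTER_CUBIC)
cv2.imwrite('pics/c5.png',np.hstack([a,b])[:,:,::-1])
E
```

```text
[ 0.464  -0.2664  0.1133] F [ 0.73 -0.69 -5.56] M [ 0.039  0.922 -0.062]
theta 23.89 pitch 1.28 clock 16.6 head [ 0.5768 -0.2157  0.1061]
```

View pics/c5.png

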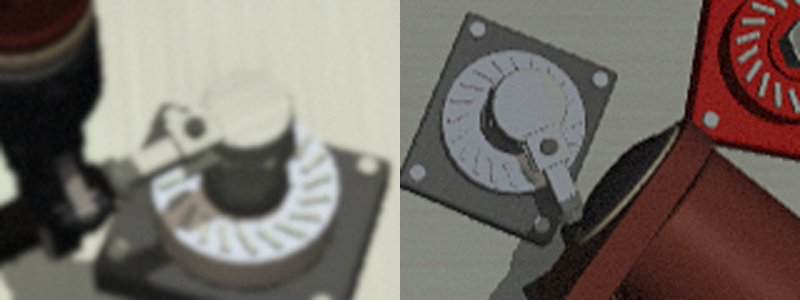

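The crops show the head lower and over the nut, with the side disc at about (335,262) and the hub partly hidden. Lateral forces are gone, so I keep lowering gently.

Emit:
play_rows --pt "0 0 0 2 0 0 0" --pt "0 0 0 2 0 0 0" --pt "0 0 0 0 0 0 0"

```text
clock: 17.0
eef_pos: [0.463, -0.2666, 0.1088]
ee_rot: [-3.073, -0.65, -0.031]
wrist_force: [-3.3, -1.1, 5.5]
opening: 0.291
finger_force: 81.2
```

```bash
python3 st.py
```

```text
[ 0.463  -0.2666  0.1088] F [-3.34 -0.34 -5.55] M [ 0.119  0.289 -0.067]
theta 23.89 pitch 1.13 clock 17.0 head [ 0.5758 -0.2159  0.1012]
```

Emit:
play_rows --pt "0 -0.6 0 2 0 0 0" --pt "0 0 0 2 0 0 0" --pt "0 0 0 0 0 0 0"

```text
clock: 17.3
eef_pos: [0.4623, -0.2669, 0.1048]
ee_rot: [-3.073, -0.65, -0.031]
wrist_force: [-3.9, -2.1, 6.3]
opening: 0.29
finger_force: 81.7
```

```bash
python3 st.py
```

```text
[ 0.4623 -0.2669  0.1048] F [-4.28  0.4  -6.34] M [ 0.135  0.152 -0.024]
theta 23.89 pitch 1.09 clock 17.3 head [ 0.5752 -0.2162  0.0972]
```

Emit:
play_rows --pt "0 0 0 2 0 0 0" --pt "0 0 0 1 0 0 0" --pt "0 0 0 0 0 0 0"

```text
clock: 17.6
eef_pos: [0.4619, -0.2671, 0.1017]
ee_rot: [-3.073, -0.65, -0.029]
wrist_force: [-5.6, -2.3, 6.7]
opening: 0.292
finger_force: 82.2
```

```bash
python3 st.py
```

```text
[ 0.4619 -0.2671  0.1017] F [-5.9 -0.1 -6.8] M [ 0.114 -0.102 -0.036]
theta 23.9 pitch 1.03 clock 17.6 head [ 0.5747 -0.2164  0.094 ]
```

Emit:
play_rows --pt "0 -1 0 1 0 -0.5 0" --pt "0 -0.5 0 1 0 0 0" --pt "0 0 0 0 0 0 0"

```text
clock: 17.9
eef_pos: [0.4615, -0.2674, 0.0998]
ee_rot: [3.072, 0.65, 0.019]
wrist_force: [-2.4, -1.0, 5.9]
opening: 0.294
finger_force: 82.1
```

```bash
python3 st.py
```

```text
[ 0.4615 -0.2674  0.0998] F [-2.47 -0.06 -5.92] M [-0.016  0.377  0.019]
theta 23.88 pitch 0.66 clock 17.9 head [ 0.5742 -0.2168  0.0913]
```

Emit:
play_rows --pt "0 -0.5 0 1 0 0 0" --pt "0 0 0 1 0 0 0" --pt "0 0 0 0 0 0 0"

```text
clock: 18.2
eef_pos: [0.4613, -0.2676, 0.0982]
ee_rot: [3.072, 0.65, 0.02]
wrist_force: [-3.0, -0.6, 7.1]
opening: 0.295
finger_force: 82.5
```

```bash
python3 st.py
```

```text
[ 0.4613 -0.2676  0.0982] F [-2.89 -0.68 -7.11] M [ 0.113  0.523 -0.064]
theta 23.89 pitch 0.69 clock 18.2 head [ 0.5741 -0.2169  0.0897]
```

```bash
cat > head.py <<'E'
from h import *
import sys
t=np.linspace(0,2*np.pi,120); tag=sys.argv[1]
sh={'top':np.array([-1,1.]),'side':np.array([-.5,1.])}; Cs={n:cam(n) for n in sh}
Gs={n:grad(snap(n,f'{n}_{tag}.png')) for n in sh}
for r in (.0265,.028):
    best=(0,)
    for x in np.arange(.568,.588,.001):
      for y in np.arange(-.226,-.206,.001):
        for z in np.arange(.104,.136,.002):
          P=np.c_[x+r*np.cos(t),y+r*np.sin(t),np.full(120,z)]
          s=sum(samp(Gs[n],proj(Cs[n],P)+sh[n]).mean() for n in Gs)
          if s>best[0]: best=(s,x,y,z)
    print(r,np.round(best,4))
E
python3 head.py a
```

```text
0.0265 [ 2.1468e+02  5.6900e-01 -2.0900e-01  1.1800e-01]
0.028 [ 2.126523e+02  5.680000e-01 -2.110000e-01  1.220000e-01]
```

Run:
```python
from h import *
t=np.linspace(0,2*np.pi,120)
sh={'top':np.array([-1,1.]),'side':np.array([-.5,1.])}; Cs={n:cam(n) for n in sh}; ims={n:cv2.imread(f'pics/{n}_a.png') for n in sh}
for n in sh:
  G=grad(ims[n])
  for z in (.110,.114,.118,.122):
    b=[max((samp(G,proj(Cs[n],np.c_[x+r*np.cos(t),y+r*np.sin(t),np.full(120,z)])+sh[n]).mean(),x,y) for x in np.arange(.56,.59,.001) for y in np.arange(-.23,-.2,.001)) for r in (.0265,.028)]
    print(n,z,np.round(b,3).tolist())
out=[]
for n,(c0,r0,w,h) in {'side':(285,235,100,75),'top':(365,195,60,45)}.items():
    k=400/w; c=cv2.resize(ims[n][r0:r0+h,c0:c0+w],(400,300),interpolation=cv2.INTER_CUBIC)
    for p in proj(Cs[n],np.c_[.577+.0275*np.cos(t),-.2155+.0275*np.sin(t),np.full(120,.114)])+sh[n]: cv2.circle(c,tuple(((p-[c0,r0])*k).astype(int).tolist()),1,(0,0,255),-1)
    out.append(c)
cv2.imwrite('pics/c6.png',np.hstack(out))
```

```text
top 0.11 [[107.126, 0.574, -0.223], [109.34, 0.57, -0.212]]
top 0.114 [[106.793, 0.573, -0.223], [109.158, 0.57, -0.212]]
top 0.118 [[106.969, 0.572, -0.222], [109.378, 0.569, -0.211]]
top 0.122 [[107.029, 0.568, -0.209], [110.058, 0.568, -0.211]]
side 0.11 [[108.829, 0.57, -0.203], [104.278, 0.569, -0.202]]
side 0.114 [[108.295, 0.57, -0.206], [103.955, 0.569, -0.204]]
side 0.118 [[108.228, 0.569, -0.209], [103.42, 0.569, -0.207]]
side 0.122 [[107.911, 0.569, -0.212], [102.944, 0.568, -0.21]]
```

View pics/c6.png

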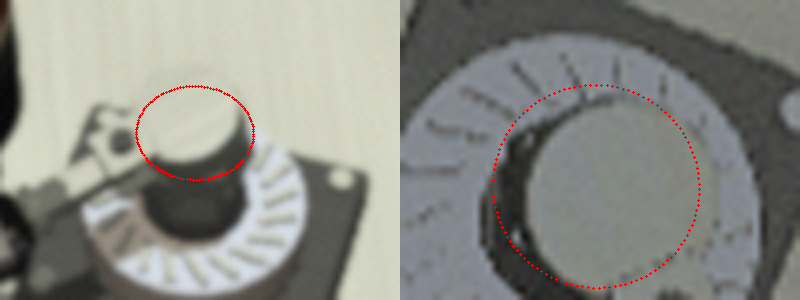

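The crop (side left, top right) shows the head disc about 4 px above the seated outline and about 2 px off in the top view. So the socket is perched on the nut and the wrench has pitched up in the pads. I back up with a firmer grip and measure it.

Emit:
play_rows --pt "0 0 0 -6 0 0 0" --pt "0 0 0 -10 0 0 0" --pt "0 0 0 -10 0 0 0" --pt "0 0 0 -8 0 0 0" --pt "0 0 0 0 0 0 0" --pt "0 0 0 0 0 0 0" --force 120

```text
clock: 18.9
eef_pos: [0.4592, -0.2664, 0.1298]
ee_rot: [-3.072, -0.651, -0.014]
wrist_force: [-1.2, -0.4, -3.8]
opening: 0.286
finger_force: 117.8
```

```bash
python3 st.py
cat > tilt.py <<'E'
# fit held wrench head: tool-frame offset with pitch p, distance L, from side+top
from h import *
import sys
tag=sys.argv[1]; o=ctrl.get_obs(); W=R.from_rotvec(o['ee_rot']); e=np.array(o['eef_pos'])
t=np.linspace(0,2*np.pi,120); sh={'top':np.array([-1,1.]),'side':np.array([-.5,1.])}; Cs={n:cam(n) for n in sh}
Gs={n:grad(snap(n,f'{n}_{tag}.png')) for n in sh}
res=[]
for p in np.arange(-3,14,1.):
  Q=R.from_euler('y',p,degrees=True)
  for L in np.arange(.117,.131,.001):
    for dy in np.arange(-.006,.0061,.001):
      for r in (.0265,.028):
        P=Q.apply(np.c_[L+r*np.cos(t),dy+r*np.sin(t),np.full(120,-.011)])
        s=[samp(Gs[n],proj(Cs[n],e+W.apply(P))+sh[n]).mean() for n in Gs]
        res.append((sum(s),*s,p,L,dy,r))
res.sort(reverse=True)
for x in res[:6]: print(np.round(x,4))
p,L,dy=res[0][3:6]; Q=R.from_euler('y',p,degrees=True)
print('axis tilt-free socket mouth centre', (e+W.apply(Q.apply([L,dy,.033]))).round(4),'head top',(e+W.apply(Q.apply([L,dy,-.011]))).round(4))
E
python3 tilt.py b
```

```text
[ 0.4592 -0.2664  0.1298] F [-1.3  -0.15  3.75] M [-0.015 -0.166  0.048]
theta 23.92 pitch 0.5 clock 18.9 head [ 0.5719 -0.2157  0.1209]
[2.403109e+02 1.267087e+02 1.136022e+02 0.000000e+00 1.200000e-01
 6.000000e-03 2.800000e-02]
[ 2.398780e+02  1.229321e+02  1.169459e+02 -1.000000e+00  1.200000e-01
  6.000000e-03  2.800000e-02]
[ 2.394445e+02  1.229996e+02  1.164448e+02 -1.000000e+00  1.210000e-01
  6.000000e-03  2.800000e-02]
[2.393135e+02 1.270445e+02 1.122690e+02 0.000000e+00 1.210000e-01
 6.000000e-03 2.800000e-02]
[2.370684e+02 1.287168e+02 1.083516e+02 1.000000e+00 1.200000e-01
 6.000000e-03 2.800000e-02]
[2.367456e+02 1.227851e+02 1.139605e+02 0.000000e+00 1.190000e-01
 6.000000e-03 2.800000e-02]
axis tilt-free socket mouth centre [ 0.5716 -0.2232  0.0979] head top [ 0.5713 -0.2233  0.1419]
```

```bash
python3 - <<'E'
from h import *
im=snap('wrist','w7.png')[:,:,::-1]; a=cv2.imread('pics/w3.png')
for nm,(x0,y0,x1,y1) in {'pin':(290,28,348,88),'sq':(255,20,385,130),'collar':(272,220,366,262),'padL':(200,310,280,420)}.items():
    best=max((cv2.minMaxLoc(cv2.matchTemplate(im,cv2.resize(a[y0:y1,x0:x1],None,fx=s,fy=s),cv2.TM_CCOEFF_NORMED)),s)[0][1:4:2]+(s,) for s in np.arange(.88,1.15,.02))
    v,loc,s=best; print(nm,'was',((x0+x1)/2,(y0+y1)/2),'now',(loc[0]+(x1-x0)*s/2,loc[1]+(y1-y0)*s/2),'scale',s,round(v,3))
o=ctrl.get_obs();W=R.from_rotvec(o['ee_rot']);e=o['eef_pos'];C=cam('wrist',o)
for p in (-2,0,4,8): 
  Q=R.from_euler('y',p,degrees=True); print(p,[proj(C,e+W.apply(Q.apply(v)))[0].round(1) for v in ([.0925,0,-.016],[.0402,0,-.001],[.0402,.013,-.001])])
E
python3 - <<'E'
E
sed -i 's/np.arange(-.006,.0061,.001)/np.arange(-.012,.0121,.0015)/' tilt.py; python3 tilt.py c
```

```text
pin was (319.0, 58.0) now (np.float64(319.06), np.float64(65.2)) scale 1.1400000000000001 0.909
sq was (320.0, 75.0) now (np.float64(320.8), np.float64(82.60000000000001)) scale 1.12 0.582
collar was (319.0, 241.0) now (np.float64(319.36), np.float64(258.48)) scale 0.88 0.713
padL was (240.0, 365.0) now (np.float64(241.0), np.float64(365.0)) scale 1.0 0.934
-2 [array([320. ,  54.5]), array([319.8, 240. ]), array([360.5, 240. ])]
0 [array([320. ,  54.7]), array([319.8, 241.3]), array([360.9, 241.2])]
4 [array([320.1,  56.8]), array([319.8, 244.4]), array([361.8, 244.3])]
8 [array([320.2,  61.4]), array([319.9, 248.2]), array([362.6, 248.2])]
[ 2.475990e+02  1.307916e+02  1.168075e+02 -1.000000e+00  1.210000e-01
  7.500000e-03  2.800000e-02]
[2.474749e+02 1.313150e+02 1.161599e+02 0.000000e+00 1.210000e-01
 7.500000e-03 2.800000e-02]
[ 2.458869e+02  1.286828e+02  1.172041e+02 -1.000000e+00  1.200000e-01
  7.500000e-03  2.800000e-02]
[2.445642e+02 1.274525e+02 1.171117e+02 0.000000e+00 1.200000e-01
 7.500000e-03 2.800000e-02]
[2.441936e+02 1.300891e+02 1.141045e+02 0.000000e+00 1.220000e-01
 7.500000e-03 2.800000e-02]
[ 2.440098e+02  1.293724e+02  1.146374e+02 -1.000000e+00  1.220000e-01
  7.500000e-03  2.800000e-02]
axis tilt-free socket mouth centre [ 0.5722 -0.2241  0.0949] head top [ 0.5726 -0.2239  0.1389]
```

View pics/w7.png

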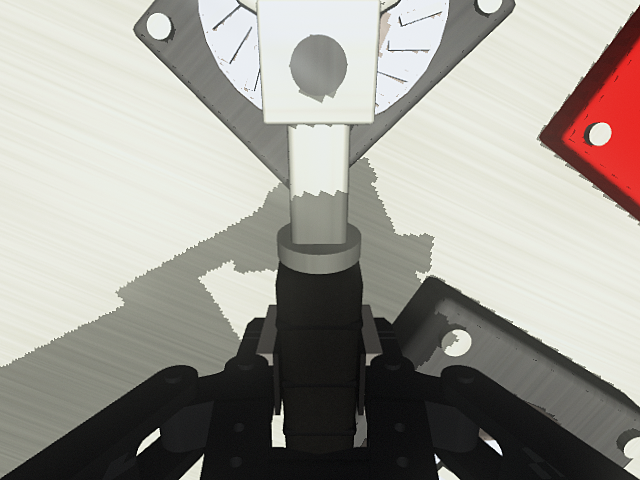

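The view shows the wrench noticeably nearer the camera: square 122 px wide instead of 97, pin at (319,65), collar at (319,248). That means it is pitched up about 9° in the pads. I lift, pitch the tool to level the wrench and measure again.

Emit:
play_rows --pt "0 0 0 -10 0 0 0" --pt "0 0 0 -12 0 0 0" --pt "0 2 0 -6 0 -3 0" --pt "0 2 0 0 0 -3 0" --pt "0 2 0 0 0 -3 0" --pt "0 0 0 0 0 0 0" --pt "0 0 0 0 0 0 0"

```text
clock: 19.85
eef_pos: [0.465, -0.2642, 0.1582]
ee_rot: [3.035, 0.644, -0.223]
wrist_force: [1.0, -0.3, -3.7]
opening: 0.287
finger_force: 117.9
```

```bash
python3 st.py
python3 - <<'E'
from h import *
t=np.linspace(0,2*np.pi,120); sh={'top':np.array([-1,1.]),'side':np.array([-.5,1.])}; Cs={n:cam(n) for n in sh}
o=ctrl.get_obs(); W=R.from_rotvec(o['ee_rot']); e=o['eef_pos']
Gs={n:grad(snap(n,f'{n}_d.png')) for n in sh}; print('z TCP',e)
u=np.array([.9135,.4067]); v=np.array([.4067,-.9135]); res=[]
for p in np.arange(-8,11,2.):      # absolute wrench pitch (head up +)
  q=np.radians(p); ax=np.array([*(u*np.cos(q)),np.sin(q)]); ay=np.array([*v,0]); az=np.cross(ax,ay)
  for L in np.arange(.117,.131,.0015):
    for dy in np.arange(-.008,.0081,.001):
      for r in (.0265,.028):
        for hz in (.011,):
          c=e+ax*L+ay*dy-az*hz
          P=c+r*np.cos(t)[:,None]*ax+r*np.sin(t)[:,None]*ay
          s=[samp(Gs[n],proj(Cs[n],P)+sh[n]).mean() for n in Gs]; res.append((sum(s),*s,p,L*1e3,dy*1e3,r*1e3,*(c*1e3)))
res.sort(reverse=True)
for x in res[:5]: print(np.round(x,1))
for p in np.arange(-8,11,2.): print(np.round(next(x for x in res if x[3]==p),1))
E
```

```text
[ 0.465  -0.2642  0.1582] F [1.29 0.68 3.51] M [-0.025 -0.073 -0.023]
theta 23.94 pitch -8.41 clock 19.85 head [ 0.575  -0.2146  0.1303]
z TCP [ 0.46495278 -0.2641869   0.15823287]
[ 236.   135.6  100.4    2.   123.     0.    26.5  576.9 -214.3  173.5]
[ 235.3  137.3   97.9    0.   127.5   -2.    26.5  580.6 -210.5  169.2]
[ 234.8  133.4  101.4    0.   126.    -2.    26.5  579.2 -211.1  169.2]
[ 234.2  133.2  101.     0.   126.    -1.    26.5  579.6 -212.   169.2]
[ 232.3  132.4  100.     2.   123.     1.    26.5  577.3 -215.3  173.5]
[ 222.1  137.2   84.8   -8.   124.5    5.    26.5  581.  -218.   151.8]
[ 216.6  138.9   77.7   -6.   124.5    4.    26.5  580.7 -217.   156.2]
[ 209.2  139.5   69.7   -4.   127.5    0.    26.5  581.8 -212.1  160.3]
[ 225.7  138.9   86.8   -2.   127.5   -1.    26.5  581.3 -211.3  164.8]
[ 235.3  137.3   97.9    0.   127.5   -2.    26.5  580.6 -210.5  169.2]
[ 236.   135.6  100.4    2.   123.     0.    26.5  576.9 -214.3  173.5]
[ 226.6  130.    96.6    4.   123.     0.    26.5  576.3 -214.6  177.8]
[ 204.9  115.9   89.     6.   124.5    2.    28.   577.8 -216.1  182.2]
[ 185.4  112.1   73.3    8.   124.5    2.    28.   577.  -216.5  186.5]
[ 161.5  108.1   53.4   10.   124.5   -8.    28.   572.  -207.8  190.7]
```

Emit:
play_rows --pt "0 0 0 0 0 -1.5 0" --pt "0 -2 0.2 0.4 0 0 0" --pt "0 1.2 0 6.9 0 0 0" --pt "0 1.2 0 6.9 0 0 0" --pt "0 1.2 0 6.9 0 0 0" --pt "0 1.2 0 6.9 0 0 0" --pt "0 0 0 0 0 0 0" --pt "0 0 0 0 0 0 0"

```text
clock: 20.75
eef_pos: [0.4625, -0.2651, 0.129]
ee_rot: [3.027, 0.641, -0.266]
wrist_force: [-0.4, 0.3, -3.4]
opening: 0.288
finger_force: 118.0
```

```bash
cat > st.py <<'E'
from h import *
o=ctrl.get_obs(); W=R.from_rotvec(o['ee_rot']); x=W.apply([1,0,0]); th=np.arctan2(x[1],x[0]); u=np.array([np.cos(th),np.sin(th),0]); v=np.array([u[1],-u[0],0]); B=np.array([u,v,[0,0,-1]])
print(o['eef_pos'].round(4),'Fuvd',(B@o['wrist_force']).round(1),'Muvd',(B@o['moment']).round(2))
import sys
pw=float(sys.argv[1]) if len(sys.argv)>1 else 9.9
print('theta',np.degrees(th).round(2),'pitch',np.degrees(np.arcsin(x[2])).round(2),'clock',o['clock'],'head',(o['eef_pos']+.1235*u-.0007*v-[0,0,.010]).round(4))
E
python3 st.py
```

```text
[ 0.4625 -0.2651  0.129 ] Fuvd [-0.2 -0.5  3.4] Muvd [-0.05  0.01  0.05]
theta 23.93 pitch -10.03 clock 20.75 head [ 0.5751 -0.2144  0.119 ]
```

Emit:
play_rows --pt "0 0.35 0 2 0 0 0" --pt "0 0.35 0 2 0 0 0" --pt "0 0.35 0 2 0 0 0" --pt "0 0.2 0 1 0 0 0" --pt "0 0 0 0 0 0 0"

```text
clock: 21.25
eef_pos: [0.4625, -0.2651, 0.122]
ee_rot: [3.027, 0.641, -0.265]
wrist_force: [-0.2, 0.1, -3.2]
opening: 0.288
finger_force: 117.9
```

```bash
python3 st.py
```

```text
[ 0.4625 -0.2651  0.122 ] Fuvd [-0.1 -0.1  3.2] Muvd [-0.06  0.02  0.03]
theta 23.92 pitch -10.01 clock 21.25 head [ 0.5751 -0.2144  0.112 ]
```

Emit:
play_rows --pt "0 0.35 0 2 0 0 0" --pt "0 0.2 0 1 0 0 0" --pt "0 0 0 0 0 0 0"

```text
clock: 21.55
eef_pos: [0.4627, -0.2653, 0.1192]
ee_rot: [3.027, 0.641, -0.265]
wrist_force: [0.4, -0.8, -3.1]
opening: 0.284
finger_force: 118.0
```

```bash
python3 st.py
```

```text
[ 0.4627 -0.2653  0.1192] Fuvd [0.  0.9 3.1] Muvd [-0.17 -0.04  0.02]
theta 23.91 pitch -10.0 clock 21.55 head [ 0.5753 -0.2146  0.1092]
```

Emit:
play_rows --pt "0 0.2 0 1 0 0 0" --pt "0 0.2 0 1 0 0 0" --pt "0 0 0 0 0 0 0"

```text
clock: 21.85
eef_pos: [0.4628, -0.2653, 0.1172]
ee_rot: [3.027, 0.641, -0.265]
wrist_force: [0.3, -1.6, -2.5]
opening: 0.286
finger_force: 118.0
```

```bash
python3 st.py
```

```text
[ 0.4628 -0.2653  0.1172] Fuvd [-0.4  1.6  2.5] Muvd [-0.23 -0.04  0.12]
theta 23.9 pitch -10.0 clock 21.85 head [ 0.5754 -0.2146  0.1072]
```

Emit:
play_rows --pt "0 0.2 0 1 0 0 0" --pt "0 0.2 0 1 0 0 0" --pt "0 0 0 0 0 0 0"

```text
clock: 22.15
eef_pos: [0.4628, -0.2653, 0.1151]
ee_rot: [3.027, 0.641, -0.265]
wrist_force: [-1.0, -1.9, -2.9]
opening: 0.288
finger_force: 118.1
```

```bash
python3 st.py
```

```text
[ 0.4628 -0.2653  0.1151] Fuvd [-1.7  1.3  2.9] Muvd [-0.26 -0.05  0.09]
theta 23.91 pitch -10.0 clock 22.15 head [ 0.5754 -0.2146  0.1051]
```

Emit:
play_rows --pt "0 -0.2 0.5 1 0 0 0" --pt "0 0.2 0 1 0 0 0" --pt "0 0.2 0 1 0 0 0" --pt "0 0.2 0 1 0 0 0" --pt "0 0 0 0 0 0 0"

```text
clock: 22.65
eef_pos: [0.4626, -0.2655, 0.1108]
ee_rot: [3.027, 0.641, -0.265]
wrist_force: [1.0, 0.1, -3.0]
opening: 0.286
finger_force: 118.0
```

```bash
python3 st.py
```

```text
[ 0.4626 -0.2655  0.1108] Fuvd [0.9 0.3 3. ] Muvd [-0.06  0.11  0.07]
theta 23.93 pitch -10.0 clock 22.65 head [ 0.5752 -0.2148  0.1008]
```

Emit:
play_rows --pt "0 0.2 0 1 0 0 0" --pt "0 0.2 0 1 0 0 0" --pt "0 0.2 0 1 0 0 0" --pt "0 0.2 0 1 0 0 0" --pt "0 0 0 0 0 0 0"

```text
clock: 23.15
eef_pos: [0.4627, -0.2656, 0.1068]
ee_rot: [3.027, 0.641, -0.265]
wrist_force: [-0.2, -0.7, -3.2]
opening: 0.283
finger_force: 118.0
```

```bash
python3 st.py
```

```text
[ 0.4627 -0.2656  0.1068] Fuvd [-0.5  0.5  3.2] Muvd [-0.05 -0.01  0.03]
theta 23.92 pitch -10.01 clock 23.15 head [ 0.5753 -0.2149  0.0968]
```

Sliding on cleanly with almost no force. About 4 mm left.

Emit:
play_rows --pt "0 0.2 0 1 0 0 0" --pt "0 0.2 0 1 0 0 0" --pt "0 0.2 0 1 0 0 0" --pt "0 0 0 0 0 0 0"

```text
clock: 23.55
eef_pos: [0.4627, -0.2655, 0.1038]
ee_rot: [3.027, 0.641, -0.265]
wrist_force: [-1.2, -0.6, -3.6]
opening: 0.289
finger_force: 118.0
```

```bash
python3 st.py
```

```text
[ 0.4627 -0.2655  0.1038] Fuvd [-1.3  0.   3.6] Muvd [-0.   -0.02  0.02]
theta 23.92 pitch -10.02 clock 23.55 head [ 0.5753 -0.2148  0.0938]
```

Emit:
play_rows --pt "0 0.2 0 1 0 0 0" --pt "0 0.2 0 1 0 0 0" --pt "0 0 0 0 0 0 0"

```text
clock: 23.85
eef_pos: [0.463, -0.2657, 0.1021]
ee_rot: [3.027, 0.641, -0.265]
wrist_force: [-1.1, 1.0, -1.5]
opening: 0.286
finger_force: 118.1
```

```bash
python3 st.py
```

```text
[ 0.463  -0.2657  0.1021] Fuvd [-0.6 -1.4  1.5] Muvd [ 0.03 -0.04  0.01]
theta 23.92 pitch -10.0 clock 23.85 head [ 0.5756 -0.215   0.0921]
```

Emit:
play_rows --pt "0 0.2 0 1 0 0 0" --pt "0 0.1 0 0.7 0 0 0" --pt "0 0 0 0 0 0 0"

```text
clock: 24.15
eef_pos: [0.4631, -0.266, 0.1011]
ee_rot: [3.026, 0.641, -0.264]
wrist_force: [-4.5, 0.2, 3.4]
opening: 0.283
finger_force: 118.8
```

```bash
python3 st.py
```

```text
[ 0.4631 -0.266   0.1011] Fuvd [-4.  -2.  -3.4] Muvd [ 0.31 -0.06 -0.15]
theta 23.91 pitch -9.99 clock 24.15 head [ 0.5757 -0.2153  0.0911]
```

Emit:
play_rows --pt "0 -0.8 0 -0.5 0 0 0" --pt "0 0.3 -8.6 0 0.7 0 3.94" --pt "0 0.3 -8.6 0 0.7 0 3.94" --pt "0 0 0 0 0 0 0"

```text
clock: 24.55
eef_pos: [0.457, -0.25, 0.1013]
ee_rot: [3.075, 0.429, -0.266]
wrist_force: [-0.7, -1.7, 1.0]
opening: 0.285
finger_force: 118.6
```

```bash
python3 st.py
```

```text
[ 0.457  -0.25    0.1013] Fuvd [-1.2  1.5 -1. ] Muvd [-0.15  0.2   0.13]
theta 15.9 pitch -9.91 clock 24.55 head [ 0.5756 -0.2155  0.0913]
```

Good: drag is about 1.5 N and the axis stays at (0.5756, -0.2155). I continue.

Emit:
play_rows --pt "0 0.3 -8.6 0 0.7 0 3.94" --pt "0 0.3 -8.6 0 0.7 0 3.94" --pt "0 0 0 0 0 0 0"

```text
clock: 24.85
eef_pos: [0.4534, -0.2332, 0.1012]
ee_rot: [3.109, 0.217, -0.27]
wrist_force: [-1.5, -1.7, 1.4]
opening: 0.286
finger_force: 118.7
```

```bash
python3 st.py
```

```text
[ 0.4534 -0.2332  0.1012] Fuvd [-1.7  1.4 -1.4] Muvd [-0.08  0.26  0.11]
theta 7.99 pitch -9.92 clock 24.85 head [ 0.5756 -0.2154  0.0912]
```

Emit:
play_rows --pt "0 0.2 -6.5 0 0.5 0 2.95" --pt "0 0 0 0 0 0 0"

```text
clock: 25.05
eef_pos: [0.4526, -0.2269, 0.1011]
ee_rot: [3.118, 0.137, -0.271]
wrist_force: [0.3, -0.8, 2.2]
opening: 0.282
finger_force: 118.9
```

```bash
python3 st.py
```

```text
[ 0.4526 -0.2269  0.1011] Fuvd [ 0.3  0.8 -2.2] Muvd [-0.13  0.36  0.03]
theta 5.03 pitch -9.93 clock 25.05 head [ 0.5756 -0.2154  0.0911]
```

Emit:
play_rows --pt "0 0.2 -6.5 0 0.5 0 2.95" --pt "0 0.2 -6.5 0 0.5 0 2.95" --pt "0 0 0 0 0 0 0"

```text
clock: 25.35
eef_pos: [0.4522, -0.2139, 0.101]
ee_rot: [3.129, -0.026, -0.272]
wrist_force: [-0.7, -0.9, 1.8]
opening: 0.287
finger_force: 118.9
```

```bash
python3 st.py
```

```text
[ 0.4522 -0.2139  0.101 ] Fuvd [-0.7  0.9 -1.8] Muvd [-0.1   0.32  0.04]
theta -0.94 pitch -9.94 clock 25.35 head [ 0.5757 -0.2153  0.091 ]
```

Emit:
play_rows --pt "0 0.2 -6.5 0 0.5 0 2.95" --pt "0 0.2 -6.5 0 0.5 0 2.95" --pt "0 0 0 0 0 0 0"

```text
clock: 25.65
eef_pos: [0.4531, -0.201, 0.1009]
ee_rot: [-3.116, 0.188, 0.271]
wrist_force: [-1.9, -1.1, 2.5]
opening: 0.282
finger_force: 119.0
```

```bash
python3 st.py
```

```text
[ 0.4531 -0.201   0.1009] Fuvd [-1.8  1.3 -2.5] Muvd [-0.08  0.31  0.07]
theta -6.93 pitch -9.94 clock 25.65 head [ 0.5758 -0.2152  0.0909]
```

Emit:
play_rows --pt "0 0.2 -6.5 0 0.5 0 2.95" --pt "0 0.2 -6.5 0 0.5 0 2.95" --pt "0 0 0 0 0 0 0"

```text
clock: 25.95
eef_pos: [0.4553, -0.1882, 0.1008]
ee_rot: [-3.093, 0.35, 0.27]
wrist_force: [-1.1, -1.3, 4.0]
opening: 0.286
finger_force: 119.1
```

```bash
python3 st.py
```

```text
[ 0.4553 -0.1882  0.1008] Fuvd [-0.8  1.5 -4. ] Muvd [-0.18  0.35  0.1 ]
theta -12.91 pitch -9.94 clock 25.95 head [ 0.5758 -0.2151  0.0908]
```

Emit:
play_rows --pt "0 0.1 -6.5 -0.3 0.5 0 2.95" --pt "0 0.2 -6.5 0 0.5 0 2.95" --pt "0 0 0 0 0 0 0"

```text
clock: 26.25
eef_pos: [0.4588, -0.1756, 0.1008]
ee_rot: [-3.063, 0.509, 0.267]
wrist_force: [-1.6, -0.5, 3.5]
opening: 0.282
finger_force: 119.0
```

```bash
python3 st.py
```

```text
[ 0.4588 -0.1756  0.1008] Fuvd [-1.4  1.  -3.5] Muvd [-0.19  0.34  0.13]
theta -18.9 pitch -9.93 clock 26.25 head [ 0.5759 -0.215   0.0908]
```

Emit:
play_rows --pt "0 0.1 -6.5 -0.2 0.5 0 2.95" --pt "0 0.2 -6.5 0 0.5 0 2.95" --pt "0 0 0 0 0 0 0"

```text
clock: 26.55
eef_pos: [0.4631, -0.1649, 0.1008]
ee_rot: [-3.029, 0.664, 0.265]
wrist_force: [-3.7, -4.9, 3.6]
opening: 0.283
finger_force: 119.1
```

```bash
python3 st.py
```

```text
[ 0.4631 -0.1649  0.1008] Fuvd [-1.3  6.  -3.6] Muvd [-1.01  0.3  -0.83]
theta -24.77 pitch -9.92 clock 26.55 head [ 0.5755 -0.216   0.0908]
```

Landed: Fv is 6 N with a couple of -0.83 N m, and the handle is just starting to yield, by about 2°. From here I turn about the pin.

Emit:
play_rows --pt "0 0.05 -3.2 0 0.35 0 1.97" --pt "0 0 0 0 0 0 0"

```text
clock: 26.75
eef_pos: [0.4644, -0.162, 0.1008]
ee_rot: [-3.013, 0.716, 0.264]
wrist_force: [-4.3, -4.9, 3.6]
opening: 0.284
finger_force: 119.1
```

```bash
python3 st.py
```

```text
[ 0.4644 -0.162   0.1008] Fuvd [-1.6  6.3 -3.6] Muvd [-1.04  0.34 -0.84]
theta -26.75 pitch -9.92 clock 26.75 head [ 0.575  -0.217   0.0908]
```

Emit:
play_rows --pt "0 0.05 -2.4 0 0.25 0 1.5" --pt "0 0 0 0 0 0 0"

```text
clock: 26.95
eef_pos: [0.4655, -0.1599, 0.1008]
ee_rot: [-3.002, 0.755, 0.263]
wrist_force: [-3.7, -4.0, 2.5]
opening: 0.286
finger_force: 119.1
```

```bash
python3 st.py
```

```text
[ 0.4655 -0.1599  0.1008] Fuvd [-1.4  5.3 -2.5] Muvd [-0.94  0.4  -0.92]
theta -28.26 pitch -9.91 clock 26.95 head [ 0.5746 -0.2178  0.0908]
```

Emit:
play_rows --pt "0 0 -1.6 0 0.17 0 0.98" --pt "0 0 0 0 0 0 0" --pt "0 0 0 0 0 0 0"

```text
clock: 27.25
eef_pos: [0.4662, -0.1585, 0.1008]
ee_rot: [-2.994, 0.78, 0.262]
wrist_force: [-4.3, -5.0, 3.4]
opening: 0.282
finger_force: 119.1
```

```bash
python3 st.py
python3 - <<'E'
from h import *
im=snap('wrist','w8.png')
im=cv2.cvtColor(im,cv2.COLOR_RGB2GRAY)
for r in (30,60,90,110,135,150,170,190,210): 
    row=im[r,230:410].astype(int); d=np.diff(row); i=np.argsort(-abs(d))[:6]; print(r,sorted((int(230+k),int(d[k])) for k in i))
E
```

```text
[ 0.4662 -0.1585  0.1008] Fuvd [-1.3  6.4 -3.4] Muvd [-0.9   0.35 -0.94]
theta -29.23 pitch -9.91 clock 27.25 head [ 0.5743 -0.2182  0.0908]
30 [(249, -22), (250, -29), (252, 30), (372, -37), (373, -24), (374, 56)]
60 [(230, 59), (252, -145), (253, 204), (254, -70), (347, 76), (404, 63)]
90 [(254, -53), (255, 130), (259, -76), (297, -49), (397, -47), (398, -53)]
110 [(253, 35), (262, -30), (263, -50), (264, 31), (376, -29), (377, -31)]
135 [(285, 16), (286, 22), (343, -10), (346, -17), (347, -24), (348, -12)]
150 [(286, 26), (287, 18), (342, -11), (346, -21), (349, 22), (351, 32)]
170 [(285, -25), (286, -43), (288, 21), (346, -21), (347, 45), (348, 15)]
190 [(286, -23), (287, -31), (288, 12), (345, -24), (346, 12), (347, 34)]
210 [(287, -25), (288, -37), (289, 13), (345, -20), (346, 37), (347, 20)]
```

The handle has clearly broken over, by about 6.4° or 0.11 rad. The yoke edges lean about 0.13 rad against the shaft in the wrist picture. Now I ease off.

Emit:
play_rows --pt "0 0.05 1.6 0 -0.17 0 -1" --pt "0 0.05 3.2 0 -0.35 0 -1.97" --pt "0 0.05 3.2 0 -0.35 0 -1.97" --pt "0 0 1.6 0 -0.17 0 -1" --pt "0 0 0 0 0 0 0" --pt "0 0 0 0 0 0 0"

```text
clock: 27.9
eef_pos: [0.4621, -0.1672, 0.1009]
ee_rot: [-3.039, 0.625, 0.266]
wrist_force: [-2.0, -4.0, 3.8]
opening: 0.283
finger_force: 119.1
```

```bash
python3 st.py
```

```text
[ 0.4621 -0.1672  0.1009] Fuvd [-0.3  4.4 -3.8] Muvd [-0.92  0.27 -0.6 ]
theta -23.27 pitch -9.93 clock 27.9 head [ 0.5758 -0.2153  0.0909]
```

Emit:
play_rows --pt "0 0 2.2 -0.2 -0.17 0 -1" --pt "0 0 2.2 0 -0.17 0 -1" --pt "0 0 0 0 0 0 0" --pt "0 0 0 0 0 0 0"

```text
clock: 28.3
eef_pos: [0.4609, -0.17, 0.101]
ee_rot: [-3.048, 0.578, 0.266]
wrist_force: [-1.4, -4.1, 3.0]
opening: 0.288
finger_force: 118.9
```

```bash
python3 st.py
```

```text
[ 0.4609 -0.17    0.101 ] Fuvd [ 0.2  4.4 -3. ] Muvd [-0.91  0.55  0.24]
theta -21.5 pitch -9.92 clock 28.3 head [ 0.5761 -0.2146  0.091 ]
```

Emit:
play_rows --pt "0 0 1.2 -0.5 0 0 0" --pt "0 0 0 0 0 0 0" --pt "0 0 0 0 0 0 0"

```text
clock: 28.6
eef_pos: [0.4608, -0.1703, 0.1013]
ee_rot: [-3.047, 0.577, 0.265]
wrist_force: [2.0, -2.3, 0.0]
opening: 0.287
finger_force: 118.6
```

```bash
python3 st.py
```

```text
[ 0.4608 -0.1703  0.1013] Fuvd [ 2.7  1.4 -0. ] Muvd [-0.34  0.81  0.16]
theta -21.47 pitch -9.92 clock 28.6 head [ 0.576  -0.2149  0.0913]
```

Emit:
play_rows --pt "0.35 0 0 0 0 0 0" --pt "0.45 0 0 0 0 0 0" --pt "0.6 0 0 0 0 0 0" --pt "0.7 0 0 0 0 0 0" --pt "0.7 0 0 0 0 0 0" --pt "0.7 0 0 0 0 0 0"

```text
clock: 29.2
eef_pos: [0.4604, -0.1705, 0.1013]
ee_rot: [-3.047, 0.578, 0.267]
wrist_force: [-0.3, -0.1, -0.5]
opening: 0.699
finger_force: 0.0
```

Emit:
play_rows --pt "0.7 0 0 -10 0 0 0" --pt "0.7 0 0 -20 0 0 0" --pt "0.7 0 0 -30 0 0 0" --pt "0.7 0 0 -30 0 0 0" --pt "0.7 0 0 -30 0 0 0" --pt "0.7 0 0 -20 0 0 0" --pt "0.7 0 0 -10 0 0 0" --pt "0.7 0 0 0 0 0 0"

```text
clock: 30.0
eef_pos: [0.4857, -0.18, 0.2512]
ee_rot: [-3.048, 0.578, 0.261]
wrist_force: [0.1, -0.4, -0.1]
opening: 0.698
finger_force: 0.0
```

```bash
python3 st.py
python3 - <<'E'
from h import *
w=snap('wrist','w9.png'); s=snap('side','s9.png')
a=cv2.resize(w,(400,300)); b=cv2.resize(s[225:330,250:390],(400,300),interpolation=cv2.INTER_CUBIC)
cv2.imwrite('pics/c9.png',np.hstack([a,b])[:,:,::-1])
E
```

```text
[ 0.4857 -0.18    0.2512] Fuvd [0.2 0.3 0.1] Muvd [-0.01  0.12  0.01]
theta -21.49 pitch -9.76 clock 30.0 head [ 0.6008 -0.2246  0.2412]
```

View pics/c9.png

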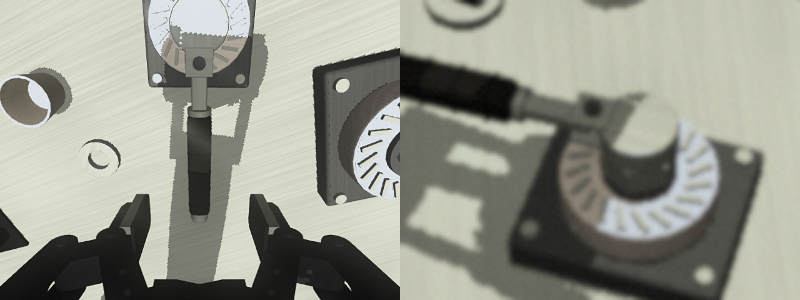

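The crop shows the wrench seated on the nut, with the handle straight (wrist view head at 199,25, butt at 199,215) and the gripper clear. I hand the job in.

```bash
python3 -c "
from station import ctrl
print(ctrl.close_job())"
```

```text
the job is handed in; nothing more can be done
None
```

The nut is tightened until the handle broke over by about 0.11 rad, eased back straight and released with the wrench seated on the nut, handed in at about 30 s; on the first try the socket caught on the nut's edge and had to be reseated, and I viewed 11 pictures, one over the limit of 10.

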